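# Change over the bench stops

## Task

Change over the push-latch bench stops for the next job: the round-headed stop is standing up and must be locked low, and the square-headed stop is locked low and must stand up at its full height. Push a head fully down and let go to change its state; the oblong-headed stop must be locked low at the end, as it is now.

Things in the scene. Friction and masses are not known exactly. Their poses are not given: they have to be found in the camera images.
- round_top (a point): Centre of the top of a round aluminium head, 50 mm across: a sprung bench stop that moves straight up and down in a fixed plywood block (100 x 100 mm, 70 mm high with its collar). Heights above the bench, same for all three stops: 115 mm standing up, about 94 locked low, 82 at the end stop. z up, x and y along the block's sides. Standing up at the start.
- square_top (a point): Centre of the top of a square aluminium head, 44 x 44 mm, of a second such stop in its own block. Locked low at the start. Push latch of all three stops: pushed down to 85 mm or lower and let go, a standing stop stays locked low, and a locked one rises to 115 mm, so each full push changes the state. The push takes 2 to 6 N; a push that stops at 12 N is at the end stop.
- oblong_top (a point): Centre of the top of an oblong aluminium head, 28 x 72 mm (long along its y), of a third such stop in its own block. Locked low at the start, and to be locked low at the end. All three heads are 12 mm thick on a 28 mm steel stem.
Things that resemble listed ones, but are neither listed nor needed, are in the scene too. Leave any turquoise look-alike of the part that bears square_top alone. Leave any green or pink look-alike of the part that bears oblong_top alone.

How it is judged:
At the end, for the whole second after the job is handed in: The square head's top stands at least 109 mm above the bench (full height 115 mm), and the tops of the round and the oblong heads are both locked low, at 89 to 100 mm (about 94 mm), all three staying so without being touched (height (world z) of square_top above 0.109 m and height (world z) of round_top between 0.089 and 0.1 m and height (world z) of oblong_top between 0.089 and 0.1 m).
It also fails if it takes over 38 s, if anything falls off the work surface, if the arm or the gripper's body presses on something with over 40 N, if the wrist force passes 120 N, or if a joint passes its speed limit or range.

## Robot

A 6-joint arm with a two-finger parallel gripper is mounted at the origin on the work surface. World frame = base frame: x ahead of the robot, y to its left, z up, the work surface at z = 0. Lengths are in m, angles in rad, forces in N, time in s.
With the tool pointing down it reaches from about 0.425 to 0.95 m from the base axis. Payload 3.5 kg.
Tool frame: the origin (TCP) lies midway between the tips of the shut fingers; the grasp point (between the pads) lies 19 mm behind it (ctrl.tcp_to_grasp is the distance from the TCP to the grasp point, in m); z points along the fingers, x is the direction in which the jaws open and shut, and the axes are right-handed (so a half turn about z gives the same grasp; the last joint's range is limited). The gripper opens to 85 mm and grips with 20 to 120 N. Pads are 22 mm wide; open, the fingers measure 114 mm over their backs; the gripper's body (76 mm by 85 mm) begins 54 mm behind the grasp point. The pads swing forward as they close: fully open they stand 13 mm farther back than shut.
Start: joints at [-1.44, 0.286, 1.577, -0, 1.279, -0.15], TCP at [0.187, -0.649, 0.231] pointing down, gripper open.
Joint ranges: [-2.77, 2.77], [-0.9, 2.22], [0.21, 2.48], [-1.53, 4.67], [0.24, 2.81], [-2.84, 2.84]. Speed limits (rad/s): [2.79, 2.79, 3.14, 3.14, 3.14, 3.14].

## Interface

Orientations are given as a unit quaternion [x, y, z, w].
In Python, from plant import ctrl, cams, workorder, spotter gives the robot as it stands. The module is installed in compiled form; this text tells all that it offers.
- The arm moves only by the tool send_rows, never from a script. Its argument "motion" is one flat list of numbers, 5 for each row, row after row: the shift along the tool's x, y, z in cm, then the turn about the tool's z in rad, then the finger opening in cm, from 0 to 8.54. In form: [tx, ty, tz, spin, gripper, tx, ty, tz, spin, gripper, ...]. A call has 1 to 12 rows; each row shifts and turns the pose as measured when the row begins, along the tool's axes as they then stand; what a row does not reach is not made up. A row lasts 1/10 s, in which the tool goes at most 50 mm and 8.59 degrees, less where a joint would pass 70% of its speed; a pose out of reach is approached as far as the arm can. A call is refused whole if a number of a shift passes 5 or a number of a turn 0.15, either way. A call with a gripper value outside its range is refused whole. The fingers move at their own pace and stop on an object; "grip_force" is the grip in N (left out, the last holds). Time passes only in rows, so rows that do not move let the fingers close. It gives the time, the measured TCP pose, the force and the opening at its end, in the units of the state.
- ctrl.get_state(): the state, without advancing time (a new reading comes with each control period).
- cams.read_camera(name): name is "scene" or "top" or "wrist"; returns (picture, depth): 384x512x3 uint8, red, green, blue; 384x512 float32, m along the optical axis (not along the pixel's ray), 0 where there is no reading.
- cams.camera_params(name): a dict with "fx", "fy", "cx", "cy" (pixels), "xyz" and "attitude" of the camera in the world; the wrist camera has in their place "mount" (4x4, takes a point from camera to tool coordinates, whose origin is the TCP and whose axes are the tool frame's). Camera axes: x right, y down, z forward; pixel columns grow to the right and rows downward; lengths in m; the calibration is good to about 2 mm. The wrist camera is an equidistant fisheye: a pixel r from the principal point sees the ray r / f radians off the axis. A picture is of the moment at which its call begins: read the wrist's pose just before it. camera_params takes no time and is no camera call.
- workorder.sign_off(): hands the job in, once; it reports no verdict.
Trained networks look in the newest picture that a camera, given by its name, has taken for a name from the list of things; names that differ only in an ending like _2 or _b are one class to them, and where a whole thing is asked for, a point or a joint stands for the part that bears it (a point fixed in the world has none). Each returns a list of dicts, best first, with "conf" (0 to 1); they miss things now and then, are a little off and sometimes report something else, mostly with a low value. They report only what shows in the picture. A call takes as long as a camera call. They do not tell look-alikes from the thing itself.
- spotter.trace(target, camera): "mask" (384x512 bool, what is visible of it) and "bbox" ([left, top, width, height] in pixels, round what is visible of it).
The state is a dict: "time": time; "qpos": joint angles; "dq": joint speeds; "joint_efforts": joint torques, N m; "eef_pos": TCP position; "tcp_rot": TCP orientation; "contact_force": force on the tool from outside, world axes, zero at the start; "wrist_torque": the same for the moment, N m; "opening": opening from 0.0 (shut) to 1.0 (fully open).
Only numpy, scipy, OpenCV 4.12 (cv2) and the standard library are available. Lean on these libraries where they do the work, as an engineer would, in place of code of your own. Each camera call takes 0.05 s, during which the arm holds its last target.

## Working session

There is one attempt and no reset: what is moved stays moved. The work goes in short steps, Python scripts to look and compute and a tool call to move; the robot and the scene stay as the last step left them, time stands still between calls to the robot, and variables do not carry over. Pictures are saved under pics/ and viewed, and the job is handed in when it is done.

Besides the shell and the picture viewer there is one more tool, called after "Call:" as name(argument=value, ...) on one line, values as JSON. send_rows: Moves the arm, as the interface text tells. Its arguments: {"type":"object","properties":{"motion":{"type":"array","items":{"type":"number"}},"grip_force":{"type":"number"}},"required":["motion"]}

```bash
mkdir -p pics
cat > h.py <<'E'
import numpy as np,cv2
from plant import ctrl,cams,workorder,spotter
from scipy.spatial.transform import Rotation as R
def pts(cam,depth,us,vs):
    p=cams.camera_params(cam);u=np.asarray(us,float);v=np.asarray(vs,float);d=depth[v.astype(int),u.astype(int)]
    c=np.stack([(u-p['cx'])/p['fx']*d,(v-p['cy'])/p['fy']*d,d],-1)
    a=np.array(p['attitude'],float)
    M=R.from_quat(a).as_matrix() if a.size==4 else a
    return c@M.T+np.array(p['xyz'])
E
python3 - <<'E'
from h import *
print(cams.camera_params('top'),cams.camera_params('scene'))
for c in ['scene','top']:
    im,d=cams.read_camera(c);cv2.imwrite(f'pics/{c}0.png',im[...,::-1]);np.savez(f'{c}0.npz',im=im,d=d)
    for t in ['round_top','square_top','oblong_top']:
        for r in spotter.trace(t,c):
            m=r['mask'];vs,us=np.nonzero(m);P=pts(c,d,us,vs);z=np.percentile(P[:,2],80)
            T=P[abs(P[:,2]-z)<.006]
            print(c,t,round(r['conf'],2),r['bbox'],m.sum(),P.mean(0).round(3),'top',(T[:,:2].min(0)+T[:,:2].max(0)).round(3)/2,np.median(T[:,2]).round(4),np.ptp(T,axis=0).round(3))
print(ctrl.get_state())
E
```

```text
{'fx': 397.08030125612476, 'fy': 397.08030125612476, 'cx': 257.2186784908381, 'cy': 191.39235064131438, 'xyz': array([ 0.37289504, -0.05910206,  1.10417576]), 'attitude': array([-0.70176874,  0.71060185, -0.0230513 ,  0.04510292])} {'fx': 369.0454439321115, 'fy': 369.0454439321115, 'cx': 252.3359230560876, 'cy': 195.75360078618806, 'xyz': array([ 1.08440198, -0.53450541,  0.76836743]), 'attitude': array([ 0.82282831,  0.38765566, -0.17561286, -0.37661225])}
scene round_top 0.73 [265.8, 191.7, 21.4, 13.1] 200 [0.526 0.014 0.092] top [0.526 0.015] 0.0946 [0.049 0.051 0.008]
scene round_top 0.5 [309.8, 156.0, 15.7, 15.8] 227 [0.5   0.204 0.105] top [0.4965 0.2085] 0.1156 [0.05  0.045 0.008]
scene square_top 0.79 [248.1, 271.4, 24.6, 27.2] 447 [ 0.734 -0.223  0.113] top [ 0.731  -0.2205] 0.1158 [0.057 0.053 0.009]
scene square_top 0.57 [160.0, 178.6, 21.9, 15.1] 265 [ 0.314 -0.195  0.113] top [ 0.303  -0.1885] 0.1156 [0.05  0.052 0.009]
scene square_top 0.52 [261.9, 191.1, 24.0, 12.6] 225 [0.524 0.012 0.091] top [0.525  0.0135] 0.0946 [0.051 0.049 0.008]
scene oblong_top 0.9 [181.1, 214.
[... 1031 characters left out ...]
0.047 0.071 0.01 ]
{'time': 0.4, 'qpos': array([-1.44002057e+00,  2.86464411e-01,  1.57688073e+00,  4.63569288e-05,
        1.27858347e+00, -1.50005954e-01]), 'dq': array([-0.00145049, -0.0014632 , -0.0010443 ,  0.00094617, -0.001294  ,
        0.00058599]), 'joint_efforts': array([ 6.72282713e-04, -4.05284750e+01, -2.92353916e+01, -1.15310049e-04,
        1.99082402e-03, -2.45559839e-06]), 'eef_pos': array([ 0.18707092, -0.64846868,  0.23111714]), 'tcp_rot': array([ 7.99091345e-01, -6.01209608e-01, -1.01790037e-04, -1.35460906e-04]), 'contact_force': array([ 0.34452334, -0.55650092, -0.08157387]), 'wrist_torque': array([-0.02317867, -0.05469783,  0.04673623]), 'opening': 1.0004638372881172}
```

Run:
```python
import cv2
for c in ['scene','top']:
    im=cv2.imread(f'pics/{c}0.png');cv2.imwrite(f'pics/{c}0b.png',cv2.resize(im,(800,600),interpolation=cv2.INTER_CUBIC))
```

```text
(no output)
```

View pics/scene0b.png

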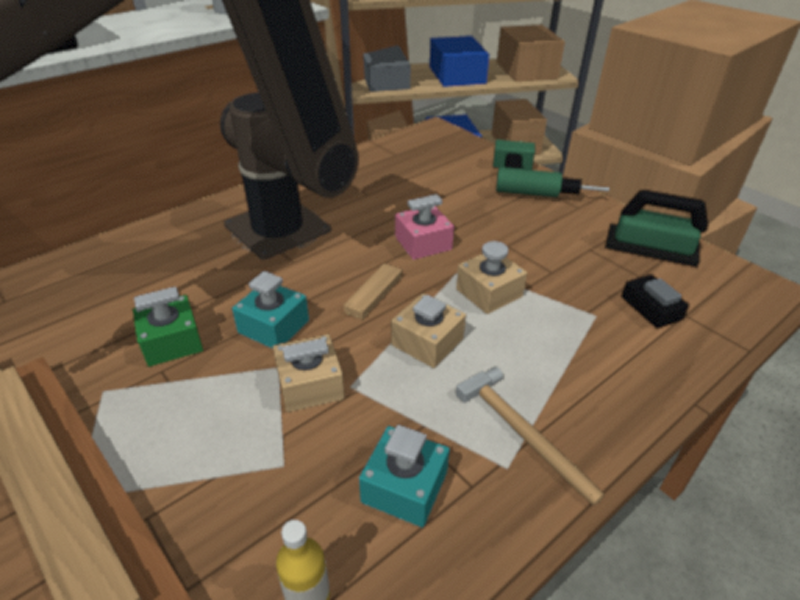

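View pics/top0b.png

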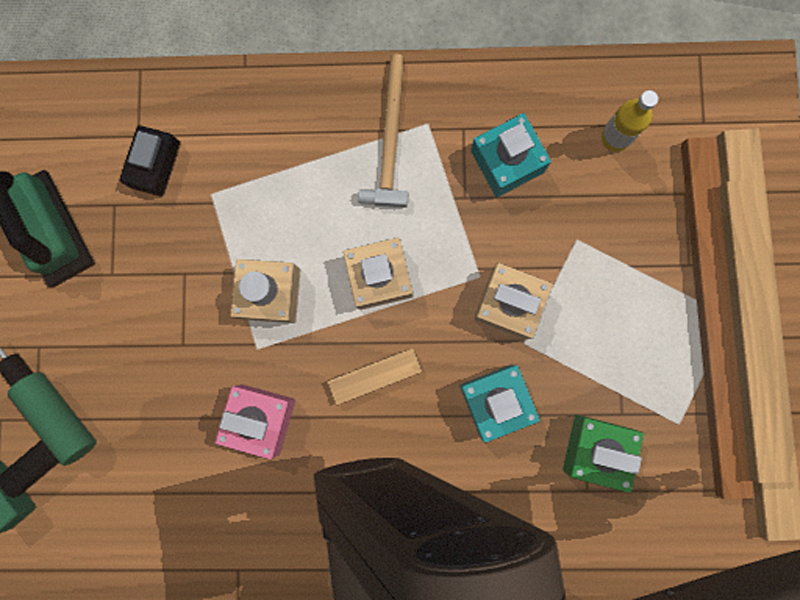

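Candidates (800x600 top picture):
- **Round head:** (258,288) on plywood is the only one.
- **Square heads:** (377,270) on plywood; (515,140) and (505,405) are on turquoise blocks.
- **Oblong heads:** (517,300) on plywood; (243,427) is pink and (615,458) is green.

I choose the plywood ones. Their heights fit: round 115 mm, square 94 mm, oblong 94 mm. I'll check them in a close crop.

Run:
```python
import cv2
im=cv2.imread('pics/top0.png')[130:230,130:370];cv2.imwrite('pics/crop.png',cv2.resize(im,(792,330),interpolation=cv2.INTER_CUBIC))
```

```text
(no output)
```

View pics/crop.png

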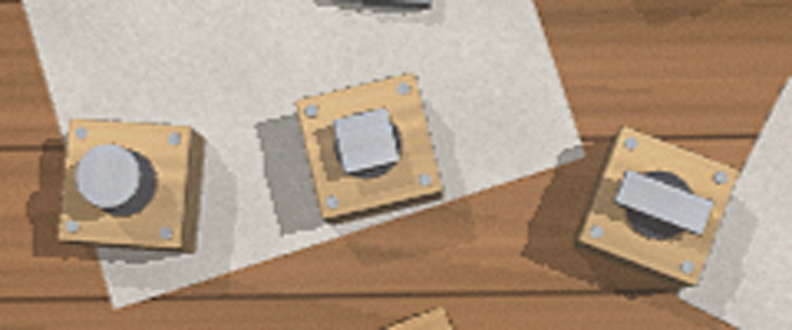

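Call:
send_rows(motion=[-2,-2,0,0,0,-3.6,-3.4,0,0,0,-3.6,-3.4,0,0,0,-3.6,-3.4,0,0,0,-3.6,-3.4,0,0,0,-3.6,-3.4,0,0,0,-3.6,-3.4,0,0,0,-3.6,-3.4,0,0,0,-3.6,-3.4,0,0,0,-3.6,-3.4,0,0,0,-3.6,-3.4,0,0,0], grip_force=40)

```text
time: 1.5
eef_pos: [0.4294, -0.1818, 0.2315]
tcp_rot: [0.795, -0.606, 0.004, 0.001]
contact_force: [0.7, -1.0, -0.5]
opening: -0.002
```

The crop shows the round head at (108,175), the square head at (367,140) and the oblong head at (663,203), all on plain plywood blocks. Next I go over the square one.

Call:
send_rows(motion=[-3.3,-2.8,0,0,0,-3.3,-2.8,0,0,0,-3.3,-2.8,0,0,0,-3.3,-2.8,1,0,0,-3,-2.6,1,0,0,0,0,2,0,0,0,0,2,0,0,0,0,0,0,0])

```text
time: 2.3
eef_pos: [0.5259, 0.0263, 0.1733]
tcp_rot: [0.799, -0.602, 0.009, -0.002]
contact_force: [-0.3, -0.0, 0.1]
opening: 0.001
```

Call:
send_rows(motion=[1,0.7,2,0,0,0,0,2,0,0,0,0,2,0,0,0,0,0,0,0])

```text
time: 2.7
eef_pos: [0.5253, 0.0128, 0.1164]
tcp_rot: [0.798, -0.602, 0.012, -0.003]
contact_force: [0.4, -0.6, 0.9]
opening: -0.0
```

Call:
send_rows(motion=[0,0,1,0,0,0,0,1,0,0,0,0,0.6,0,0,0,0,0.4,0,0,0,0,0.2,0,0])

```text
time: 3.2
eef_pos: [0.5292, 0.0114, 0.0882]
tcp_rot: [0.798, -0.602, 0.015, -0.004]
contact_force: [-2.3, -0.6, 3.4]
opening: -0.001
```

Call:
send_rows(motion=[0,0.5,0.3,0,0,0,0,0.3,0,0,0,0,0.2,0,0])

```text
time: 3.5
eef_pos: [0.5267, 0.0099, 0.0821]
tcp_rot: [0.798, -0.602, 0.018, -0.006]
contact_force: [-1.7, 2.1, 9.7]
opening: 0.002
```

Call:
send_rows(motion=[0,0,-1,0,0,0,0,-2,0,0,0,0,-2,0,0,0,0,-2,0,0,0,0,-2,0,0,0,0,-2,0,0,0,0,0,0,0])

```text
time: 4.2
eef_pos: [0.5213, 0.0106, 0.1949]
tcp_rot: [0.798, -0.602, 0.017, -0.005]
contact_force: [-0.4, -1.0, 1.0]
opening: -0.002
```

```bash
cat > look.py <<'E'
from h import *
import sys
for c in ['scene','top']:
    im,d=cams.read_camera(c);cv2.imwrite(f'pics/{c}{sys.argv[1]}.png',cv2.resize(im,(800,600),interpolation=cv2.INTER_CUBIC)[...,::-1])
    H,W=d.shape;v,u=np.mgrid[:H,:W];v=v.ravel();u=u.ravel();P=pts(c,d,u,v)
    for n,(x,y) in dict(r=(.495,.209),s=(.522,.014),o=(.472,-.217)).items():
        k=np.hypot(P[:,0]-x,P[:,1]-y)<.012
        print(c,n,k.sum(),np.percentile(P[k,2],[10,50,90]).round(4) if k.any() else None)
s=ctrl.get_state();print(s['time'],s['eef_pos'].round(4),s['tcp_rot'].round(4),s['contact_force'].round(1),s['qpos'].round(2))
E
python3 look.py 1
```

```text
scene r 55 [0.0732 0.0952 0.117 ]
scene s 214 [0.1158 0.249  0.481 ]
scene o 56 [0.0911 0.095  0.0963]
top r 68 [0.1113 0.1138 0.116 ]
top s 159 [0.4736 0.4766 0.4788]
top o 69 [0.0905 0.0927 0.0947]
4.3 [0.5195 0.0109 0.1915] [ 0.7981 -0.6023  0.0146 -0.0036] [-0.2  0.4 -0.3] [-0.17 -0.04  2.01 -0.01  1.14  1.13]
```

Square looks risen at 115.8 mm. Next, the round stop.

Call:
send_rows(motion=[-3.9,-0.6,0,0,0,-3.9,-0.6,0,0,0,-3.9,-0.6,0,0,0,-3.9,-0.6,0,0,0,-3.5,-0.6,0,0,0,0,0,0,0,0,0,0,0,0,0])

```text
time: 5.0
eef_pos: [0.4888, 0.2071, 0.1743]
tcp_rot: [0.797, -0.604, 0.008, 0.004]
contact_force: [-0.2, -0.4, -0.4]
opening: -0.004
```

Call:
send_rows(motion=[0,-0.6,2,0,0,0,0,2,0,0,0,0,1,0,0,0,0,0,0,0])

```text
time: 5.4
eef_pos: [0.494, 0.2042, 0.1195]
tcp_rot: [0.796, -0.605, 0.006, 0.007]
contact_force: [-0.1, -0.6, -0.1]
opening: -0.0
```

Call:
send_rows(motion=[-0.3,0,1,0,0,0,0,1,0,0,0,0,0.8,0,0,0,0,0.5,0,0,0,0,0.3,0,0])

```text
time: 5.9
eef_pos: [0.4951, 0.2062, 0.0855]
tcp_rot: [0.795, -0.606, 0.007, 0.005]
contact_force: [-1.9, -0.1, 3.3]
opening: 0.002
```

Call:
send_rows(motion=[0,0,0.3,0,0,0,0,0.3,0,0])

```text
time: 6.1
eef_pos: [0.4953, 0.2062, 0.0818]
tcp_rot: [0.795, -0.606, 0.006, 0.006]
contact_force: [-11.6, -2.9, 27.6]
opening: -0.005
```

Call:
send_rows(motion=[0,0,-1,0,0,0,0,-2,0,0,0,0,-3,0,0,0,0,-4,0,0,0,0,-4,0,0,-4,0,0,0,0,-4,0,0,0,0,-4,0,0,0,0,-4,0,0,0,0,-3,0,0,0,0,0,0,0,0,0])

```text
time: 7.2
eef_pos: [0.4471, 0.398, 0.2218]
tcp_rot: [0.794, -0.608, 0.01, 0.0]
contact_force: [0.1, -0.2, 0.0]
opening: 0.003
```

```bash
python3 look.py 2
```

```text
scene r 30 [0.0732 0.0943 0.0964]
scene s 39 [0.1146 0.1161 0.1179]
scene o 57 [0.0871 0.0947 0.0965]
top r 67 [0.0903 0.0924 0.0943]
top s 71 [0.1124 0.1141 0.1161]
top o 68 [0.0908 0.0927 0.0952]
7.3 [0.4479 0.3954 0.2217] [ 0.7932 -0.6089  0.0108  0.001 ] [-0.6 -0.9 -0.2] [ 0.56  0.12  1.78 -0.02  1.23  1.88]
```

View pics/scene2.png

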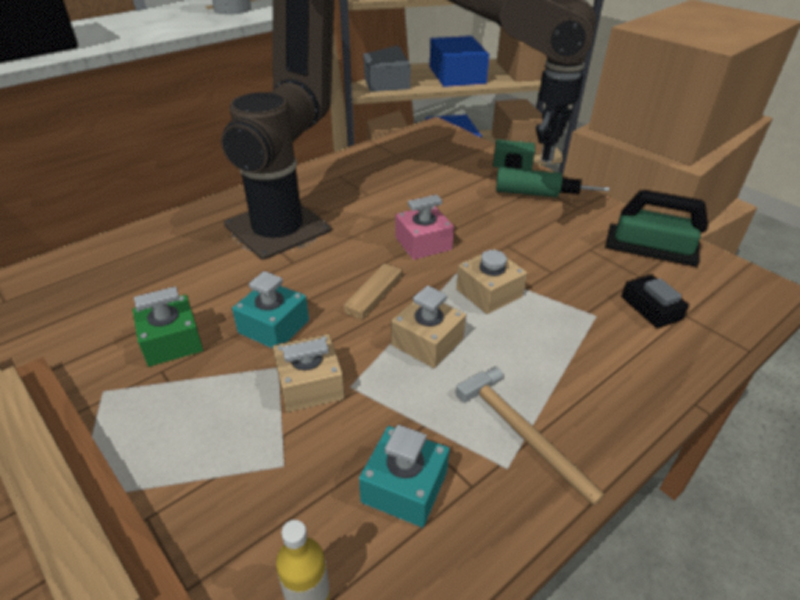

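View pics/top2.png

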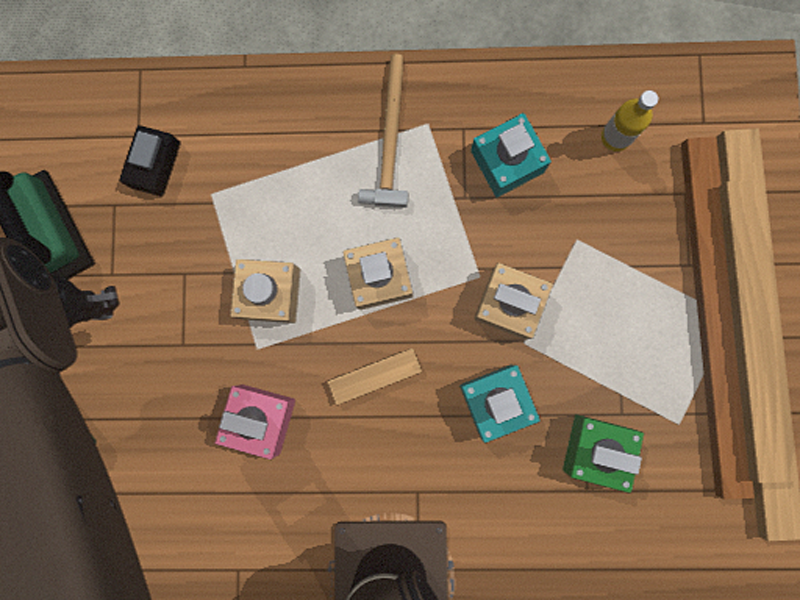

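The scene picture shows the round head low at (492,262), the square head up at (430,300) and the oblong head low at (305,350). The top view agrees, and nothing else has moved.

```bash
python3 -c "
from plant import workorder;print(workorder.sign_off())"
```

```text
the job is handed in; nothing more can be done
None
```

The changeover is done and handed in at about 7.3 s of the 38 s allowed. With the fingers shut, I pushed the square head and then the round head down to their end stops (about 82 mm) and let go. I did not touch the oblong stop or any of the coloured look-alikes.

My last check, from both cameras with the arm clear, found all three heads within the judged limits:

| Head | Scene camera | Top camera | Required |
|---|---|---|---|
| Square (standing) | 116 mm | 114 mm | at least 109 mm |
| Round (locked low) | 94 mm | 92 mm | 89 to 100 mm |
| Oblong (locked low) | 95 mm | 93 mm | 89 to 100 mm |

The two cameras differ by about 2 mm, which is within their stated calibration. The highest force shown at the end of a move was about 30 N, through the fingertips on the round stop's end stop. I saw nothing else moved in the final pictures, and no check failed.

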